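# Load the bonding press and press its lever through the guard window

## Robot

A 6-joint arm with a two-finger parallel gripper is mounted at the origin on a cart in front of the work surface, level with it; the furniture and walls round the work are solid. World frame = base frame: x ahead of the robot, y to its left, z up, the work surface at z = 0. Lengths are in mm, angles in rad, forces in N, time in s.
With the tool pointing down it reaches from about 350 to 725 mm from the base axis. Payload 6 kg.
Tool frame: the origin (TCP) lies on the centre line of the jaws, within the pads' length; the fingertips stand 19 mm ahead of it and the grasp point (between the pads) is the TCP (robot.tcp_to_tips is the distance from the TCP to the fingertips, in mm); z points along the fingers, y is the line along which they close (so a half turn about z gives the same grasp; the last joint's range is limited). The gripper opens to 85 mm and grips with 20 to 120 N. Pads are 22 mm wide; open, the fingers measure 114 mm over their backs; the gripper's body (76 mm by 85 mm) begins 54 mm behind the grasp point. The pads swing forward as they close: fully open they stand 13 mm farther back than shut.
Start: joints at [1.521, 0.04, 0.085, 0, -1.615, -0.334], TCP at [224.641, 556.338, 250.261] pointing down, gripper open.
Joint ranges: [-2.56, 2.56], [-1.29, 2.01], [-1.08, 1.49], [-3.29, 1.98], [-2.81, -0.18], [-2.99, 2.99]. Speed limits (rad/s): [2.57, 2.57, 3.01, 3.14, 3.14, 3.14].

## Interface

Orientations are given as a rotation vector (axis times angle).
In Python, from bench import status, viewer, job, robot gives the robot as it stands.
- The arm moves only by the tool send_rows, never from a script. Its argument "increments" is a list of rows, each an object with "rotation": the turn, a rotation vector about the tool's x, y, z in units of 5 degrees (1.0 is 5 degrees), a list of three; "dp": the shift along the tool's x, y, z in units of 40 mm (1.0 is 40 mm), a list of three; "gripper": the opening in per cent of the stroke, from 0 (shut) to 100 (fully open). In form: [{"rotation": [ax, ay, az], "dp": [tx, ty, tz], "gripper": gripper}, ...]. A call has 1 to 8 rows; each row is the pose to reach, as a shift and turn from the pose commanded when the call began, along the tool's axes at that moment; what a row does not reach only later rows make up. A row lasts 1/12 s, in which the tool goes at most 41.7 mm and 7.16 degrees, less where a joint would pass 70% of its speed; a pose out of reach is approached as far as the arm can. A call with a gripper value outside its range is refused whole. The fingers move at their own pace and stop on an object; "grip_force" is the grip in N (left out, the last holds). Time passes only in rows, so rows that repeat a pose let the fingers close. It gives the time, the measured TCP pose, the force, the opening and the grip force at its end, in the units of the state.
- status.observe(): the state, without advancing time (a new reading comes with each control period).
- viewer.snapshot(name): name is "scene" or "top"; returns a dict with "color" (480x640x3 uint8, blue, green, red), "fovy" (degrees; the focal length in pixels is half the picture's height over the tangent of half this angle, whatever the lens; pixels are square), "cx", "cy" (the principal point, pixels), "k1" (the pictures are not rectified: a ray, as slopes to the right and down, at radius r is drawn at 1 + k1 r^2 times it, then the intrinsics apply), "xyz" and "attitude" of the camera in the world. Camera axes: x right, y up, looking along -z (the intrinsics and any distortion apply to the point x, -y, -z); pixel columns grow to the right and rows downward; lengths in mm; the calibration is good to about 2 mm. A picture is of the moment at which its call begins. There is no depth.
- job.finish_job(): hands the job in; it is judged then, once.
The state is a dict: "time_s": time; "joints": joint angles; "joint_vel": joint speeds; "tau": joint torques, N m; "ee_pos": TCP position; "tool_rot": TCP orientation; "contact_force": force on the tool from outside, world axes, zero at the start; "wrist_torque": the same for the moment, N m; "gripper_width": finger opening in mm; "grip_force": force on a finger pad.
Only numpy, scipy, OpenCV 4.12 (cv2) and the standard library are available. Lean on these libraries where they do the work, as an engineer would, in place of code of your own. Each camera call takes 0.05 s, during which the arm holds its last target. There are 200 camera calls.

## Task

With the fingertips, push the sample carrier along its guide until its front is fully home against the end stop of the press. Then reach down through the window of the guard without touching the guard, press the lever's pad fully down so that the plunger clamps the sample, and finish while still holding it down. Only push and press: do not lift the carrier, do not press the lever before the carrier is home, and leave the other things on the bench where they are.

Things in the scene. Friction and masses are not known exactly. Their poses are not given: they have to be found in the camera images.
- press: fixed bench press: aluminium base 225 x 112 x 12 mm. Origin on the base's underside, below the middle of the guard window; x = feed direction (roughly away from the robot), y left, z up. Base from x = -127 to +97 mm, its top (the bed) at z = 12 mm. Two guide rails on the bed, 5 mm high, from x = -125 to +40 mm, inner faces at y = +-26 mm. The lever's hinge is at its far end
- guard: white guard over the far part of the press, origin and axes as press. Flat top 4 mm thick, x = -56 to +95 mm, y = +-56 mm, upper face at z = 85 mm (corner screws 3 mm higher), on four 10 mm corner posts, with side skirts down to z = 60 mm; open at the front. Its window is a square hole 84 x 84 mm in the top (x and y = +-42 mm)
- window_center (a point): middle of the guard's window, at the height of the guard's upper face; axes as press
- pad_top (a point): middle of the upper face of the lever's black pad (34 mm along x, 40 along y, 6 thick), seen through the window. With the lever up it is 30 mm below the guard's upper face and 4 mm nearer the robot than the window's middle. A 20 mm wide steel bar runs from it along +x to the hinge, 74 mm away. Axes as press, tilting with the lever
- lever (a joint): angle of the lever, rad: 0 = up (a spring returns it there when let go), 0.22 = fully down on its end stop; the pad then has gone down about 16 mm. With the carrier home, pressing needs 2 N at the start, rising to about 8 N fully down
- pad: the lever's black pad, origin in the middle of its underside, fixed to the lever; it is the part to press
- plunger: rubber-footed spring plunger, 16 mm diameter, under the lever bar 24 mm beyond the pad's middle; origin in the middle of its foot. It meets the sample on the carrier after about two thirds of the lever's travel, then yields by its spring (1 N at first, 1 N more per mm)
- carrier: loose sample carrier, about 150 g: grey sled 130 mm long (x), 49 wide (y), 10 thick, with a steel coupon and paper strip fixed on it, lying on the bed between the rails. Origin in the middle of its underside; x along the feed direction. At its near end stands a grey tab, 34 mm wide (y), 8 thick (x), top 24 mm above the underside
- tab_face (a point): the middle of the near face of the carrier's tab (the face to push in the direction +x), 12 mm above the carrier's underside and 12 mm below the tab's top; axes as carrier
- carrier_front (a point): middle of the carrier's far end face, 5 mm above its underside; axes as carrier. The carrier is home when this point is at stop_face
- stop_face (a point): middle of the near face of the fixed end stop (a steel bar across the bed under the guard, 52 mm wide), 5 mm above the bed; axes as press. At the start the carrier's front is 20 to 40 mm short of it
- brass_weight: bystander: loose brass weight, 24 mm diameter, 35 mm high, origin at its foot, beside the press
- film_spool: bystander: loose spool lying flat, 52 mm diameter, 22 mm high, origin at its underside, beside the press
- binder_clip: bystander: loose black binder clip, 32 x 29 x 36 mm, origin at its underside, beside the press

How it is judged:
By the outcome, as a careful person would: the job done as asked, in the order asked, and still so for the second after the job is handed in, while the arm keeps its last pose, push and grip.
It also fails if it takes over 40 s, if anything falls off the work surface, if the arm or the gripper's body presses on something with over 40 N, if the wrist force passes 120 N, or if a joint passes its speed limit or range.

## Working session

There is one attempt and no reset: what is moved stays moved. The work goes in short steps, Python scripts to look and compute and a tool call to move; the robot and the scene stay as the last step left them, time stands still between calls to the robot, and variables do not carry over. Pictures are saved under pics/ and viewed, at most 10 in all, crops included, and the job is handed in when it is done.

Besides the shell and the picture viewer there is one more tool, called after "Call:" as name([rows], argument=value, ...), one row to a line, values as JSON. send_rows: Moves the arm, as the interface text tells. Its arguments: {"type":"object","properties":{"increments":{"type":"array"},"grip_force":{"type":"number"}},"required":["increments"]}

```bash
ls; mkdir -p pics; python3 - <<'E'
from bench import status, viewer, job, robot
import cv2
print(status.observe()); print([a for a in dir(robot) if a[0]!='_'])
for n in("scene","top"):
    s=viewer.snapshot(n); cv2.imwrite(f"pics/{n}0.png",s["color"]); print(n,{k:v for k,v in s.items() if k!="color"})
E
```

```text
pics
{'time_s': 0.0, 'joints': array([ 1.52069086e+00,  4.07999367e-02,  8.38359075e-02, -4.72706567e-04,
       -1.61547822e+00, -3.33720942e-01]), 'joint_vel': array([ 0.00058375,  0.00228066, -0.00092149, -0.00203289,  0.00060387,
       -0.00163167]), 'tau': array([ 2.19601920e-04, -3.68203247e+01,  3.47426856e+01,  6.93254024e+00,
       -5.21437585e-03,  7.23616921e-06]), 'ee_pos': array([224.47991207, 556.12026162, 249.29759208]), 'tool_rot': array([ 3.08225769e+00, -5.98863508e-01, -3.68763132e-04]), 'contact_force': array([-0.25455426,  0.2066024 ,  0.11582122]), 'wrist_torque': array([-0.00358211,  0.01987277,  0.0238802 ]), 'grip_force': 0.0, 'gripper_width': 85.48227120017148}
['PlanningError', 'tcp_to_tips']
scene {'fovy': 50.94986736789911, 'cx': 318.52925585348703, 'cy': 243.0989994938921, 'k1': -0.022893634991166516, 'xyz': array([ -2.89357074, 698.3673837 , 480.47394749]), 'attitude': array([ 0.53699562, -1.22898378, -2.0874028 ])}
top {'fovy': 43.04011016936064, 'cx': 330.12340216875054, 'cy': 250.10341626868433, 'k1': -0.05070438034026781, 'xyz': array([ 501.23260176,  200.42749979, 1120.94403415]), 'attitude': array([-0.00171669, -0.05307858, -1.54073805])}
```

View pics/scene0.png

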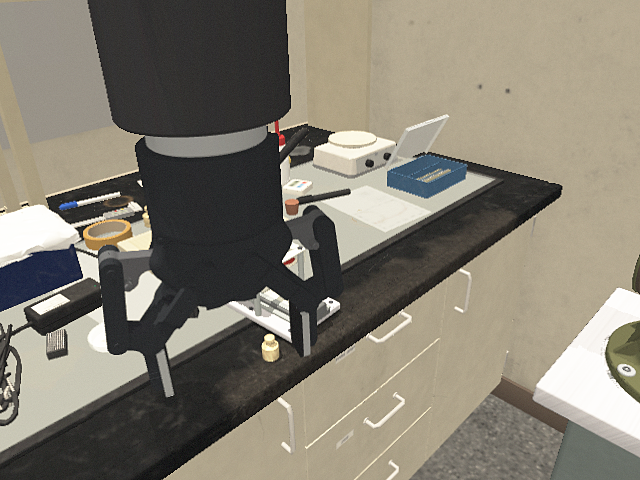

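View pics/top0.png

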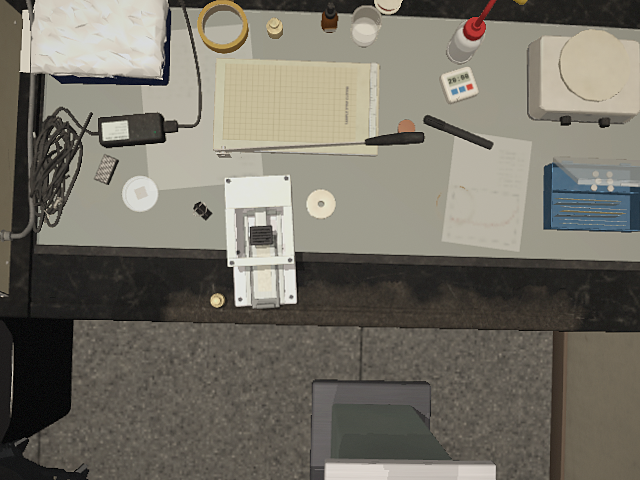

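The scene view is blocked by the gripper. The top view shows the press at about (225-298, 176-307), with the guard window and black pad near (261, 235), the tab near (265, 303) and the brass weight at (217, 300). The clip is at (202, 210) and the spool at (320, 203).

```bash
cat > h.py <<'E'
import numpy as np, cv2
from scipy.spatial.transform import Rotation as R
def cam(s):
    f=240/np.tan(np.radians(s["fovy"]/2)); return f,R.from_rotvec(s["attitude"]).as_matrix(),np.array(s["xyz"])
def ray(s,px):
    f,M,c=cam(s); px=np.atleast_2d(px).astype(float)
    d=(px-[s["cx"],s["cy"]])/f; u=d.copy()
    for _ in range(20): u=d/(1+s["k1"]*(u**2).sum(1,keepdims=True))
    return c,(M@np.c_[u[:,0],-u[:,1],-np.ones(len(u))].T).T
def onz(s,px,z):
    c,d=ray(s,px); return c+d*((z-c[2])/d[:,2])[:,None]
def proj(s,P):
    f,M,c=cam(s); q=(np.atleast_2d(P)-c)@M; u=np.c_[q[:,0],-q[:,1]]/-q[:,2:]
    return u*(1+s["k1"]*(u**2).sum(1,keepdims=True))*f+[s["cx"],s["cy"]]
E
python3 - <<'E'
from bench import viewer
import cv2
s=viewer.snapshot("top"); c=s["color"][165:315,190:345]
cv2.imwrite("pics/c.png",cv2.resize(c,None,fx=4,fy=4,interpolation=cv2.INTER_CUBIC)[:600])
E
```

```text
(no output)
```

View pics/c.png

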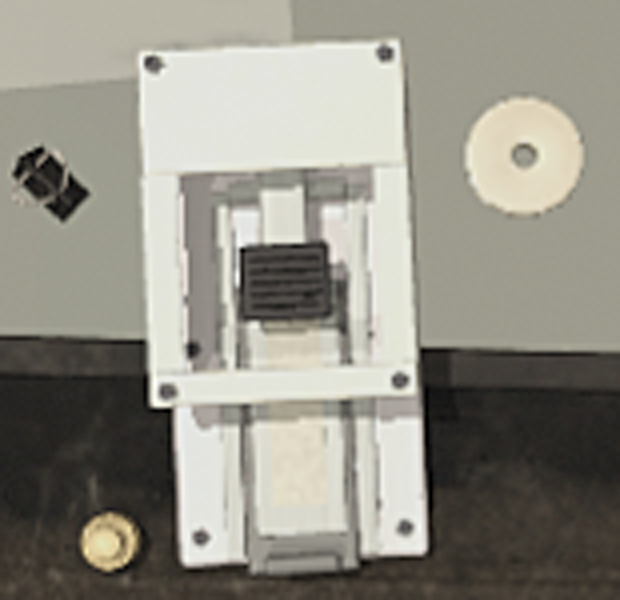

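The crop shows four guard corner screws at crop px (153,64), (385,53), (168,391) and (400,380). Two base screws are at (202,538) and (405,527), the tab spans (250-358, 535-575), and the pad is centred near (285,281). I'll measure these next.

```bash
python3 - <<'E'
from bench import viewer, robot
from h import *
print(robot.tcp_to_tips)
s=viewer.snapshot("top"); g=cv2.cvtColor(s["color"],cv2.COLOR_BGR2GRAY).astype(float)
def o(u,v): return np.array([(u+.5)/4-.5+190,(v+.5)/4-.5+165])
def blob(p,r=3):
    x,y=np.round(p).astype(int); w=g[y-r:y+r+1,x-r:x+r+1]; w=np.clip(200-w,0,None)
    Y,X=np.mgrid[y-r:y+r+1,x-r:x+r+1]; return np.array([(X*w).sum(),(Y*w).sum()])/w.sum()
sc=np.array([blob(o(*q)) for q in [(153,64),(385,53),(168,391),(400,380)]])
P=onz(s,sc,88); print(sc.round(2),P.round(1))
m=P.mean(0); d=(P[0]-P[2]+P[1]-P[3])/2; l=(P[0]-P[1]+P[2]-P[3])/2
print("spacing",np.linalg.norm(d),np.linalg.norm(l)); e=d/np.linalg.norm(d)
yaw=np.arctan2(e[1],e[0]); yaw2=np.arctan2(-l[0],l[1]); print("yaw",yaw,yaw2)
wc=m-19.5*e; print("window centre",wc)
T=np.c_[e,np.cross([0,0,1],e),[0,0,1]]; org=np.array([wc[0],wc[1],0]); np.savez("press.npz",T=T,org=org)
loc=lambda P:(P-org)@T
print("guard corners",loc(onz(s,[o(150,408),o(414,394),o(139,53),o(401,38)],85)).round(1))
pad=cv2.inRange(s["color"],(0,0,0),(75,75,75)); pad[:222]=0;pad[248:]=0;pad[:,:247]=0;pad[:,276:]=0
q=cv2.minAreaRect(cv2.findNonZero(pad)); print("pad",q,loc(onz(s,[q[0]],55)).round(1))
print("base corners z12",loc(onz(s,[o(182,567),o(427,553)],12)).round(1),"base screws",loc(onz(s,[blob(o(202,538)),blob(o(405,527))],13)).round(1))
tl=[o(252,535),o(357,532)]; bl=[o(252,574),o(358,570)]
print("tab crop far z36",loc(onz(s,tl,36)).round(1)," near edge z36",loc(onz(s,bl,36)).round(1), "world",onz(s,bl,36).round(1))
print("weight",onz(s,[o(108,540)],30).round(1))
i=s["color"][160:320,235:300]
# gray profile along the carrier column
for r in range(290,312): print(r,g[r,258:274].round().astype(int))
E
```

```text
19.0
[[227.71 180.42]
 [285.81 177.84]
 [231.44 262.45]
 [289.52 259.7 ]] [[648.8 342.2  88. ]
 [656.5 243.8  88. ]
 [509.8 331.   88. ]
 [517.3 233.1  88. ]]
spacing 139.51866855630632 98.44446849223857
yaw 0.07871591171448988 0.07751164924531961
window centre [563.66428366 285.9707048   88.        ]
guard corners [[-56.8  57.1  85. ]
 [-56.4 -54.8  85. ]
 [ 94.4  55.2  85. ]
 [ 95.7 -56.5  85. ]]
pad ((262.5, 236.5), (21.0, 25.0), 90.0) [[-6.9 -2.9 55. ]]
base corners z12 [[-128.6   55.6   12. ]
 [-127.9  -55.5   12. ]] base screws [[-115.6   46.6   13. ]
 [-115.7  -46.    13. ]]
tab crop far z36 [[-114.7   21.1   36. ]
 [-115.7  -25.4   36. ]]  near edge z36 [[-132.    21.9   36. ]
 [-132.6  -25.1   36. ]] world [[430.4 297.4  36. ]
 [433.5 250.5  36. ]]
weight [[443.3 362.4  30. ]]
290 [220 221 220 220 217 220 221 217 217 219 220 219 219 218 218 220]
291 [219 218 217 218 217 218 218 216 216 217 216 218 216 213 218 220]
292 [217 215 215 217 216 217 215 215 216 218 215 216 213 212 218 219]
293 [217 216 215 217 216 217 216 215 217 217 216 217 213 212 218 220]
294 [217 215 215 218 21
[... 472 characters left out ...]
138 139 138 137 138 138 138 139 139 139 138 138 139 139 139 136]
302 [142 143 143 142 142 142 140 133 133 132 128 123 123 122 120 124]
303 [116 116 110 113 114 114 111  99 102 108 106  97 100 101 105 107]
304 [ 99 101  98 104 111 111 114 118 121 126 130 134 137 138 142 133]
305 [141 145 146 148 152 151 152 152 154 153 153 154 153 153 155 147]
306 [152 150 150 150 150 148 147 148 146 145 146 144 142 141 144 138]
307 [138 136 135 134 131 124 124 122 119 117 113 112 109 106 106 102]
308 [93 94 92 90 81 65 65 61 55 45 44 42 37 30 30 28]
309 [44 46 49 42 33 23 25 31 32 31 33 34 42 38 38 42]
310 [70 59 67 63 55 46 51 49 46 48 52 55 57 61 61 63]
311 [65 63 70 66 64 68 69 65 64 65 61 59 56 59 62 73]
```

Call:
send_rows([
  {"rotation": [0,0,-0.5],"dp": [0.7,0.5,0.2],"gripper": 0},
  {"rotation": [0,0,-1.2],"dp": [1.5,1.1,0.4],"gripper": 0},
  {"rotation": [0,0,-1.9],"dp": [2.3,1.7,0.6],"gripper": 0},
  {"rotation": [0,0,-2.6],"dp": [3.1,2.3,0.8],"gripper": 0},
  {"rotation": [0,0,-3.3],"dp": [3.9,2.9,1.0],"gripper": 0},
  {"rotation": [0,0,-4.0],"dp": [4.7,3.5,1.2],"gripper": 0},
  {"rotation": [0,0,-4.7],"dp": [5.6,4.2,1.5],"gripper": 0},
  {"rotation": [0,0,-5.3],"dp": [6.6,5.0,1.75],"gripper": 0},
])

```text
time_s: 0.87
ee_pos: [387.2, 283.9, 182.7]
tool_rot: [-3.139, -0.129, 0.0]
contact_force: [1.4, 1.1, -1.3]
gripper_width: 0.2
grip_force: 0.0
```

Call:
send_rows([
  {"rotation": [0,0,0],"dp": [0,0,0],"gripper": 0},
  {"rotation": [0,0,0],"dp": [0,0,0],"gripper": 0},
  {"rotation": [0,0,0],"dp": [0,0,0],"gripper": 0},
  {"rotation": [0,0,0],"dp": [0,0,0],"gripper": 0},
])

```text
time_s: 1.2
ee_pos: [386.6, 286.5, 183.7]
tool_rot: [-3.139, -0.125, -0.0]
contact_force: [0.2, 1.0, 0.1]
gripper_width: 0.2
grip_force: 0.0
```

```bash
python3 - <<'E'
from bench import viewer,status
from h import *
o=status.observe(); print(o["time_s"],o["ee_pos"],o["tool_rot"],R.from_rotvec(o["tool_rot"]).as_matrix().round(3),o["contact_force"],o["gripper_width"])
z=np.load("press.npz"); print("local",(o["ee_pos"]-z["org"])@z["T"])
s=viewer.snapshot("scene"); c=s["color"]; cv2.imwrite("pics/scene1.png",c)
E
```

```text
1.2 [386.56053583 286.46146383 183.67205817] [-3.13883018e+00 -1.24547484e-01 -1.81896148e-04] [[ 0.997  0.079  0.   ]
 [ 0.079 -0.997  0.   ]
 [ 0.    -0.    -1.   ]] [0.17677692 0.99957736 0.06624885] 0.16995556444228713
local [-176.51675576   14.41573009  183.67205817]
```

View pics/scene1.png

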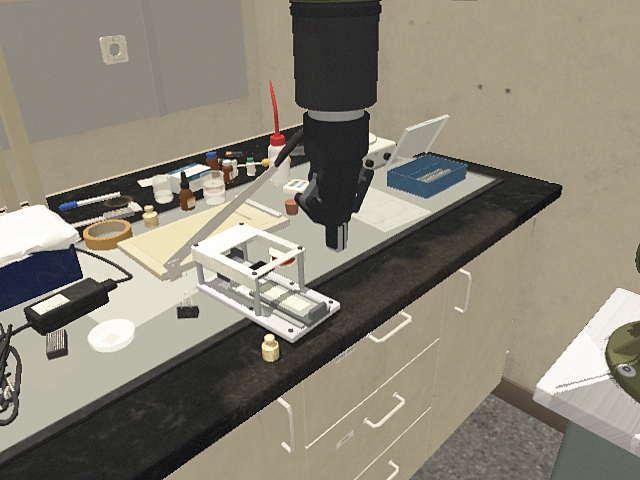

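The scene view now shows the press at (195-340, 225-340). The tab is near (325, 305), the shut fingertips are at (337, 240), and the brass weight is at (270, 347). I'll zoom in on the tab end.

```bash
python3 - <<'E'
import cv2
c=cv2.imread("pics/scene1.png")[215:345,190:350]
cv2.imwrite("pics/scene1c.png",cv2.resize(c,None,fx=4.5,fy=4.5,interpolation=cv2.INTER_CUBIC))
E
```

```text
(no output)
```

View pics/scene1c.png

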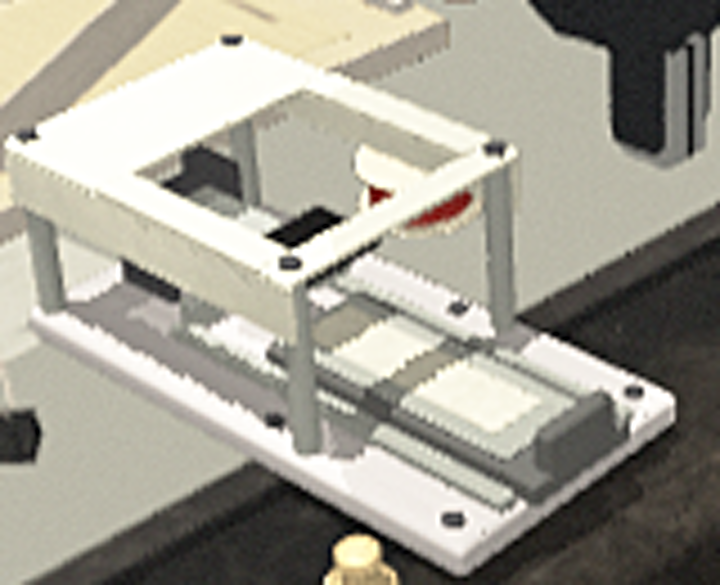

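Call:
send_rows([
  {"rotation": [0,0,0],"dp": [0.29,0.4,0.5],"gripper": 0},
  {"rotation": [0,0,0],"dp": [0.29,0.4,1.2],"gripper": 0},
  {"rotation": [0,0,0],"dp": [0.29,0.4,1.9],"gripper": 0},
  {"rotation": [0,0,0],"dp": [0.29,0.4,2.6],"gripper": 0},
  {"rotation": [0,0,0],"dp": [0.29,0.4,3.2],"gripper": 0},
  {"rotation": [0,0,0],"dp": [0.29,0.4,3.65],"gripper": 0},
  {"rotation": [0,0,0],"dp": [0.29,0.4,3.65],"gripper": 0},
  {"rotation": [0,0,0],"dp": [0.29,0.4,3.65],"gripper": 0},
])

```text
time_s: 1.92
ee_pos: [399.2, 271.1, 37.2]
tool_rot: [3.137, 0.126, -0.001]
contact_force: [-0.1, -0.1, 0.5]
gripper_width: 0.1
grip_force: 0.0
```

```bash
cat > st.py <<'E'
from bench import status
from h import *
o=status.observe(); z=np.load("press.npz")
print(o["time_s"],"local",((o["ee_pos"]-z["org"])@z["T"]).round(2),"F local",(o["contact_force"]@z["T"]).round(2),"rot",(R.from_rotvec(o["tool_rot"]).as_matrix()).round(3).tolist())
E
python3 st.py
```

```text
1.9167 local [-165.17   -1.93   37.25] F local [-0.14 -0.13  0.54] rot [[0.997, 0.08, -0.001], [0.08, -0.997, -0.002], [-0.001, 0.002, -1.0]]
```

Call:
send_rows([
  {"rotation": [0,0,0],"dp": [0.2,0,0],"gripper": 0},
  {"rotation": [0,0,0],"dp": [0.4,0,0],"gripper": 0},
  {"rotation": [0,0,0],"dp": [0.5,0,0],"gripper": 0},
  {"rotation": [0,0,0],"dp": [0.6,0,0],"gripper": 0},
  {"rotation": [0,0,0],"dp": [0.7,0,0],"gripper": 0},
  {"rotation": [0,0,0],"dp": [0.8,0,0],"gripper": 0},
  {"rotation": [0,0,0],"dp": [0.9,0,0],"gripper": 0},
  {"rotation": [0,0,0],"dp": [0.95,0,0],"gripper": 0},
])

```text
time_s: 2.58
ee_pos: [436.8, 274.1, 38.8]
tool_rot: [-3.139, -0.125, 0.003]
contact_force: [-0.6, 0.1, 0.8]
gripper_width: 0.1
grip_force: 0.2
```

```bash
python3 st.py
```

```text
2.5833 local [-127.4    -1.84   38.82] F local [-0.6   0.15  0.8 ] rot [[0.997, 0.079, -0.002], [0.079, -0.997, 0.0], [-0.002, -0.0, -1.0]]
```

Call:
send_rows([
  {"rotation": [0,0,0],"dp": [0.05,0,0],"gripper": 0},
  {"rotation": [0,0,0],"dp": [0.1,0,0],"gripper": 0},
  {"rotation": [0,0,0],"dp": [0.15,0,0],"gripper": 0},
  {"rotation": [0,0,0],"dp": [0.2,0,0],"gripper": 0},
  {"rotation": [0,0,0],"dp": [0.22,0,0],"gripper": 0},
  {"rotation": [0,0,0],"dp": [0.22,0,0],"gripper": 0},
])

```text
time_s: 3.08
ee_pos: [446.7, 274.6, 38.7]
tool_rot: [-3.139, -0.124, -0.001]
contact_force: [-5.5, -0.3, 7.1]
gripper_width: 0.2
grip_force: 3.6
```

Call:
send_rows([
  {"rotation": [0,0,0],"dp": [0.05,0,0],"gripper": 0},
  {"rotation": [0,0,0],"dp": [0.1,0,0],"gripper": 0},
  {"rotation": [0,0,0],"dp": [0.12,0,0],"gripper": 0},
  {"rotation": [0,0,0],"dp": [0.12,0,0],"gripper": 0},
])

```text
time_s: 3.42
ee_pos: [451.5, 275.0, 38.7]
tool_rot: [-3.139, -0.124, -0.001]
contact_force: [-5.1, -0.6, 7.7]
gripper_width: 0.3
grip_force: 3.7
```

```bash
python3 st.py
```

```text
3.4167 local [-112.7    -2.14   38.66] F local [-5.09 -0.19  7.75] rot [[0.997, 0.079, 0.0], [0.079, -0.997, 0.0], [0.0, -0.0, -1.0]]
```

```bash
python3 - <<'E'
from bench import viewer
from h import *
a=viewer.snapshot("scene")["color"][205:345,190:350]; t=viewer.snapshot("top")
b=t["color"][175:315,215:305]; f=lambda c:cv2.resize(c,None,fx=3.1,fy=3.1,interpolation=cv2.INTER_CUBIC)
cv2.imwrite("pics/d.png",np.hstack([f(a),f(b)]))
E
```

```text
(no output)
```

View pics/d.png

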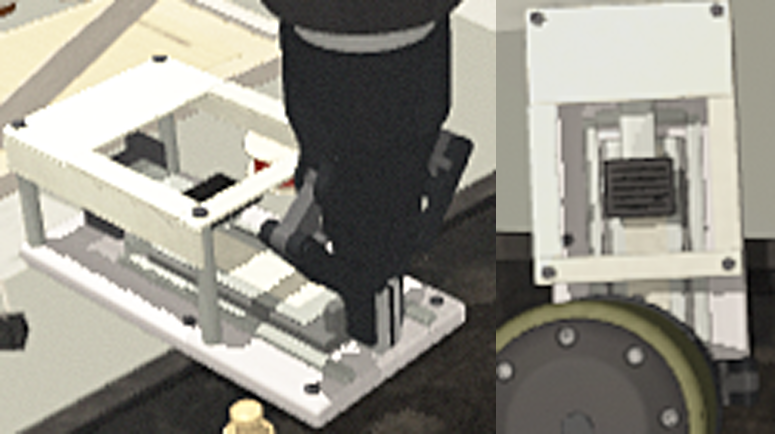

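The view shows the carrier fed partly in, with the shut fingertips at about (375, 345), apparently rubbing on the bed (7.7 N upward). I'll back off slightly, raise the tool 7 mm and push again.

Call:
send_rows([
  {"rotation": [0,0,0],"dp": [-0.1,0,-0.02],"gripper": 0},
  {"rotation": [0,0,0],"dp": [-0.15,0,-0.1],"gripper": 0},
  {"rotation": [0,0,0],"dp": [-0.15,0,-0.2],"gripper": 0},
  {"rotation": [0,0,0],"dp": [-0.15,0,-0.2],"gripper": 0},
  {"rotation": [0,0,0],"dp": [-0.15,0,-0.2],"gripper": 0},
])

```text
time_s: 3.93
ee_pos: [445.3, 274.4, 45.8]
tool_rot: [-3.139, -0.124, -0.001]
contact_force: [0.4, -0.6, 0.4]
gripper_width: -0.2
grip_force: 0.0
```

```bash
python3 st.py
```

```text
3.9333 local [-118.87   -2.26   45.82] F local [ 0.37 -0.61  0.37] rot [[0.997, 0.079, 0.001], [0.079, -0.997, 0.0], [0.001, -0.0, -1.0]]
```

Call:
send_rows([
  {"rotation": [0,0,0],"dp": [0.05,0,0],"gripper": 0},
  {"rotation": [0,0,0],"dp": [0.1,0,0],"gripper": 0},
  {"rotation": [0,0,0],"dp": [0.15,0,0],"gripper": 0},
  {"rotation": [0,0,0],"dp": [0.2,0,0],"gripper": 0},
  {"rotation": [0,0,0],"dp": [0.25,0,0],"gripper": 0},
  {"rotation": [0,0,0],"dp": [0.25,0,0],"gripper": 0},
])

```text
time_s: 4.43
ee_pos: [455.4, 275.0, 45.3]
tool_rot: [3.139, 0.123, -0.0]
contact_force: [0.3, -0.3, 0.1]
gripper_width: -0.4
grip_force: 0.0
```

Call:
send_rows([
  {"rotation": [0,0,0],"dp": [0.04,0,0],"gripper": 0},
  {"rotation": [0,0,0],"dp": [0.08,0,0],"gripper": 0},
  {"rotation": [0,0,0],"dp": [0.1,0,0],"gripper": 0},
  {"rotation": [0,0,0],"dp": [0.1,0,0],"gripper": 0},
])

```text
time_s: 4.77
ee_pos: [459.1, 275.3, 45.3]
tool_rot: [3.139, 0.123, -0.0]
contact_force: [-0.6, -0.6, -1.0]
gripper_width: 0.1
grip_force: 0.3
```

```bash
python3 st.py
```

```text
4.7667 local [-105.07   -2.42   45.32] F local [-0.6  -0.51 -0.98] rot [[0.997, 0.079, -0.0], [0.079, -0.997, -0.0], [-0.0, 0.0, -1.0]]
```

Call:
send_rows([
  {"rotation": [0,0,0],"dp": [0.04,0,0],"gripper": 0},
  {"rotation": [0,0,0],"dp": [0.08,0,0],"gripper": 0},
  {"rotation": [0,0,0],"dp": [0.1,0,0],"gripper": 0},
  {"rotation": [0,0,0],"dp": [0.1,0,0],"gripper": 0},
])

```text
time_s: 5.1
ee_pos: [459.5, 275.3, 45.3]
tool_rot: [3.137, 0.124, -0.013]
contact_force: [-23.6, -0.2, 12.6]
gripper_width: -0.3
grip_force: 11.8
```

Call:
send_rows([
  {"rotation": [0,0,0],"dp": [0.04,0,0],"gripper": 0},
  {"rotation": [0,0,0],"dp": [0.08,0,0],"gripper": 0},
  {"rotation": [0,0,0],"dp": [0.1,0,0],"gripper": 0},
  {"rotation": [0,0,0],"dp": [0.1,0,0],"gripper": 0},
])

```text
time_s: 5.43
ee_pos: [459.8, 275.3, 45.3]
tool_rot: [3.135, 0.125, -0.025]
contact_force: [-45.3, -4.2, 28.5]
gripper_width: -0.0
grip_force: 23.2
```

```bash
python3 st.py
```

```text
5.4333 local [-104.43   -2.51   45.35] F local [-45.47  -0.6   28.54] rot [[0.997, 0.08, -0.016], [0.08, -0.997, -0.005], [-0.016, 0.003, -1.0]]
```

Call:
send_rows([
  {"rotation": [0,0,0],"dp": [-0.08,0,0],"gripper": 0},
  {"rotation": [0,0,0],"dp": [-0.15,0,0],"gripper": 0},
  {"rotation": [0,0,0],"dp": [-0.2,0,0],"gripper": 0},
  {"rotation": [0,0,0],"dp": [-0.25,0,0],"gripper": 0},
  {"rotation": [0,0,0],"dp": [-0.5,0,0],"gripper": 0},
  {"rotation": [0,0,0],"dp": [-0.9,0,-0.5],"gripper": 0},
  {"rotation": [0,0,0],"dp": [-1.2,0,-1.3],"gripper": 0},
  {"rotation": [0,0,0],"dp": [-1.2,0,-2.2],"gripper": 0},
])

```text
time_s: 6.1
ee_pos: [416.9, 271.0, 132.8]
tool_rot: [3.137, 0.124, -0.004]
contact_force: [1.7, 0.9, 0.9]
gripper_width: 0.1
grip_force: 0.0
```

Call:
send_rows([
  {"rotation": [0,0,0],"dp": [0,0,-0.5],"gripper": 0},
  {"rotation": [0,0,0],"dp": [0,0,-0.7],"gripper": 0},
  {"rotation": [0,0,0],"dp": [0,0,-0.7],"gripper": 0},
  {"rotation": [0,0,0],"dp": [0,0,-0.7],"gripper": 0},
])

```text
time_s: 6.43
ee_pos: [418.8, 272.1, 160.6]
tool_rot: [3.139, 0.123, -0.001]
contact_force: [0.4, -0.4, -1.5]
gripper_width: -0.3
grip_force: 0.0
```

```bash
python3 st.py; python3 - <<'E'
from bench import viewer
from h import *
s=viewer.snapshot("scene");a=s["color"][205:345,190:350]; t=viewer.snapshot("top")
b=t["color"][175:315,215:305]; f=lambda c:cv2.resize(c,None,fx=3.1,fy=3.1,interpolation=cv2.INTER_CUBIC)
cv2.imwrite("pics/e.png",np.hstack([f(a),f(b)]))
cv2.imwrite("pics/scene2.png",s["color"]);cv2.imwrite("pics/top2.png",t["color"])
E
```

```text
6.4333 local [-145.5    -2.45  160.6 ] F local [ 0.34 -0.47 -1.51] rot [[0.997, 0.078, -0.001], [0.078, -0.997, -0.0], [-0.001, 0.0, -1.0]]
```

View pics/e.png

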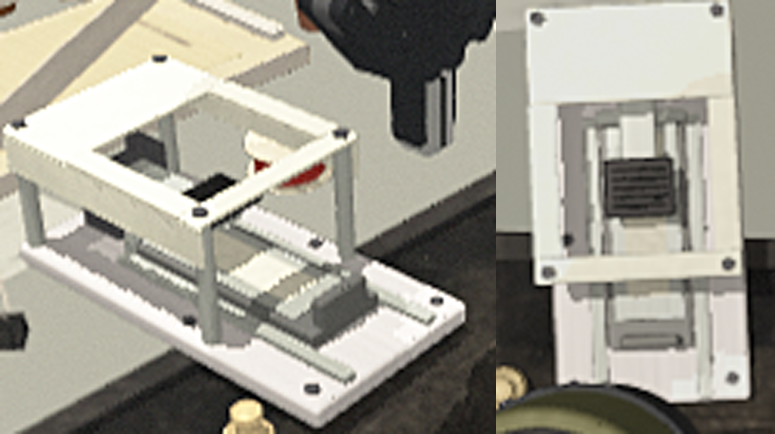

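The carrier's near end now sits at about panel (650, 348), top-image row 288, after roughly 20 px of travel. The lever is still up, and a cross bar is visible at the window's far end (panel row about 115). I'll check the front gap numerically.

```bash
python3 - <<'E'
from bench import viewer
from h import *
z=np.load("press.npz"); T,org=z["T"],z["org"]
s=viewer.snapshot("top"); s0=cv2.imread("pics/top0.png"); g=cv2.cvtColor(s["color"],cv2.COLOR_BGR2GRAY); g0=cv2.cvtColor(s0,cv2.COLOR_BGR2GRAY)
def prof(g,xs,y,h):
    P=np.c_[xs,np.full(len(xs),y),np.full(len(xs),h)]@T.T+org
    p=proj(s,P).astype(np.float32); return cv2.remap(g,p[None,:,0],p[None,:,1],cv2.INTER_LINEAR)[0]
for y in (-10,0,8):
  xs=np.arange(-115,-70,2.); print("near z36",y,list(zip(xs.astype(int),prof(g,xs,y,36))))
for y in (-18,-14,14,18):
  xs=np.arange(-14,52,2.); print("front z22",y); print(xs.astype(int).tolist()); print("now ",prof(g,xs,y,22).tolist()); print("then",prof(g0,xs,y,22).tolist())
E
```

```text
near z36 -10 [(np.int64(-115), np.uint8(217)), (np.int64(-113), np.uint8(217)), (np.int64(-111), np.uint8(216)), (np.int64(-109), np.uint8(216)), (np.int64(-107), np.uint8(217)), (np.int64(-105), np.uint8(217)), (np.int64(-103), np.uint8(217)), (np.int64(-101), np.uint8(219)), (np.int64(-99), np.uint8(214)), (np.int64(-97), np.uint8(168)), (np.int64(-95), np.uint8(115)), (np.int64(-93), np.uint8(118)), (np.int64(-91), np.uint8(137)), (np.int64(-89), np.uint8(114)), (np.int64(-87), np.uint8(128)), (np.int64(-85), np.uint8(143)), (np.int64(-83), np.uint8(141)), (np.int64(-81), np.uint8(136)), (np.int64(-79), np.uint8(172)), (np.int64(-77), np.uint8(206)), (np.int64(-75), np.uint8(203)), (np.int64(-73), np.uint8(202)), (np.int64(-71), np.uint8(201))]
near z36 0 [(np.int64(-115), np.uint8(217)), (np.int64(-113), np.uint8(216)), (np.int64(-111), np.uint8(216)), (np.int64(-109), np.uint8(216)), (np.int64(-107), np.uint8(216)), (np.int64(-105), np.uint8(216)), (np.int64(-103), np.uint8(215)), (np.int64(-101), np.uint8(217)), (np.int64(-99), np.uint8(220)), (np.int64(-97), np.uint8(173)), (n
[... 2304 characters left out ...]
67, 205, 202, 204, 216, 219, 220, 224, 203, 133, 128, 151, 146, 146, 142, 149, 169, 217]
then [68, 50, 71, 58, 67, 65, 50, 76, 56, 59, 77, 55, 65, 71, 88, 172, 211, 209, 209, 218, 220, 223, 210, 172, 140, 134, 148, 145, 146, 141, 148, 168, 216]
front z22 18
[-14, -12, -10, -8, -6, -4, -2, 0, 2, 4, 6, 8, 10, 12, 14, 16, 18, 20, 22, 24, 26, 28, 30, 32, 34, 36, 38, 40, 42, 44, 46, 48, 50]
now  [67, 63, 75, 71, 72, 74, 69, 80, 65, 70, 83, 67, 76, 72, 89, 183, 225, 223, 227, 231, 231, 233, 236, 219, 141, 122, 146, 147, 137, 138, 157, 166, 217]
then [74, 68, 79, 70, 71, 73, 68, 80, 64, 69, 82, 66, 75, 69, 89, 188, 231, 230, 229, 228, 228, 231, 223, 176, 134, 130, 145, 145, 137, 137, 156, 164, 216]
```

Near edge at x ≈ -97 puts the carrier front at about +33.5, right at the stop bar's edge (33-34). With the 45 N reaction, I count it as home. Next I'll check how wide the linkage flares above the tips against the window.

```bash
python3 - <<'E'
from bench import viewer
from h import *
z=np.load("press.npz"); T,org=z["T"],z["org"]
s=viewer.snapshot("scene")
# outline of gripper in pics/d.png left panel, tool at local (-112.7,-2.1,38.7), plane x=-113
q=np.array([(345,340),(390,345),(345,290),(320,275),(300,262),(275,245),(262,230),(300,172),(470,140),(445,180)])/3.1+[190,205]
c,d=ray(s,q); c=(c-org)@T; d=d@T
P=c+d*((-113-c[0])/d[:,0])[:,None]; print((P-[-112.7,-2.1,38.7]).round(1))
c=cv2.imread("pics/scene2.png")[190:270,275:355]; cv2.imwrite("pics/g.png",cv2.resize(c,None,fx=7,fy=7,interpolation=cv2.INTER_CUBIC))
E
```

```text
[[ -0.3  22.4  -5.6]
 [ -0.3  -9.6 -27.2]
 [ -0.3  20.8  22.4]
 [ -0.3  36.8  39.4]
 [ -0.3  49.   52.8]
 [ -0.3  63.5  69.3]
 [ -0.3  70.5  80.6]
 [ -0.3  45.6  98. ]
 [ -0.3 -73.7  61.4]
 [ -0.3 -53.9  47.6]]
```

View pics/g.png

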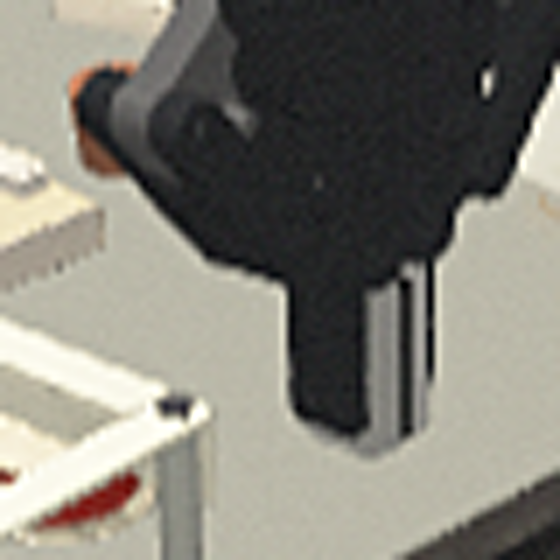

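The gripper view shows shut fingers of about constant width for the lower ~45 mm, with the flare starting near picture row 270. At guard height the half width is about 22-25 mm against the window's ±42 mm, so the present orientation passes. I'll move over the window.

Call:
send_rows([
  {"rotation": [0,0,0],"dp": [0.5,-0.03,0],"gripper": 0},
  {"rotation": [0,0,0],"dp": [1.2,-0.06,0],"gripper": 0},
  {"rotation": [0,0,0],"dp": [1.9,-0.06,0],"gripper": 0},
  {"rotation": [0,0,0],"dp": [2.6,-0.06,0],"gripper": 0},
  {"rotation": [0,0,0],"dp": [3.2,-0.06,0],"gripper": 0},
  {"rotation": [0,0,0],"dp": [3.5,-0.06,0],"gripper": 0},
  {"rotation": [0,0,0],"dp": [3.5,-0.06,0],"gripper": 0},
  {"rotation": [0,0,0],"dp": [3.5,-0.06,0],"gripper": 0},
])

```text
time_s: 7.3
ee_pos: [558.5, 285.1, 159.6]
tool_rot: [3.137, 0.122, -0.004]
contact_force: [0.1, -0.1, -1.3]
gripper_width: 0.1
grip_force: 0.0
```

```bash
python3 st.py
```

```text
7.3 local [ -5.26  -0.46 159.57] F local [ 0.11 -0.12 -1.35] rot [[0.997, 0.078, -0.002], [0.078, -0.997, -0.002], [-0.002, 0.002, -1.0]]
```

Position is good. I'll descend to TCP z ≈ 92, still above the pad.

Call:
send_rows([
  {"rotation": [0,0,0],"dp": [0,0,0.3],"gripper": 0},
  {"rotation": [0,0,0],"dp": [0,0,0.7],"gripper": 0},
  {"rotation": [0,0,0],"dp": [0,0,1.1],"gripper": 0},
  {"rotation": [0,0,0],"dp": [0,0,1.4],"gripper": 0},
  {"rotation": [0,0,0],"dp": [0,0,1.6],"gripper": 0},
  {"rotation": [0,0,0],"dp": [0,0,1.7],"gripper": 0},
  {"rotation": [0,0,0],"dp": [0,0,1.7],"gripper": 0},
])

```text
time_s: 7.88
ee_pos: [558.0, 285.5, 92.6]
tool_rot: [3.138, 0.124, -0.001]
contact_force: [-0.1, -0.4, -0.3]
gripper_width: -0.4
grip_force: 0.0
```

Call:
send_rows([
  {"rotation": [0,0,0],"dp": [0,0,0.07],"gripper": 0},
  {"rotation": [0,0,0],"dp": [0,0,0.14],"gripper": 0},
  {"rotation": [0,0,0],"dp": [0,0,0.21],"gripper": 0},
  {"rotation": [0,0,0],"dp": [0,0,0.28],"gripper": 0},
  {"rotation": [0,0,0],"dp": [0,0,0.35],"gripper": 0},
  {"rotation": [0,0,0],"dp": [0,0,0.35],"gripper": 0},
])

```text
time_s: 8.38
ee_pos: [558.6, 285.6, 79.1]
tool_rot: [3.139, 0.124, -0.0]
contact_force: [-0.3, -0.0, 1.1]
gripper_width: 0.2
grip_force: 0.9
```

```bash
python3 st.py
```

```text
8.3833 local [-5.12  0.08 79.15] F local [-0.27 -0.01  1.05] rot [[0.997, 0.079, -0.0], [0.079, -0.997, -0.0], [-0.0, 0.0, -1.0]]
```

Call:
send_rows([
  {"rotation": [0,0,0],"dp": [0,0,0.06],"gripper": 0},
  {"rotation": [0,0,0],"dp": [0,0,0.12],"gripper": 0},
  {"rotation": [0,0,0],"dp": [0,0,0.18],"gripper": 0},
  {"rotation": [0,0,0],"dp": [0,0,0.24],"gripper": 0},
  {"rotation": [0,0,0],"dp": [0,0,0.28],"gripper": 0},
  {"rotation": [0,0,0],"dp": [0,0,0.28],"gripper": 0},
])

```text
time_s: 8.88
ee_pos: [558.6, 285.7, 68.7]
tool_rot: [3.139, 0.124, 0.001]
contact_force: [-4.4, 0.1, 6.9]
gripper_width: -0.1
grip_force: 3.7
```

Call:
send_rows([
  {"rotation": [0,0,0],"dp": [0,0,0.04],"gripper": 0},
  {"rotation": [0,0,0],"dp": [0,0,0.07],"gripper": 0},
  {"rotation": [0,0,0],"dp": [0,0,0.1],"gripper": 0},
  {"rotation": [0,0,0],"dp": [0,0,0.1],"gripper": 0},
])

```text
time_s: 9.22
ee_pos: [558.8, 285.7, 66.2]
tool_rot: [3.139, 0.124, 0.002]
contact_force: [-6.5, -1.3, 10.9]
gripper_width: 0.1
grip_force: 6.0
```

```bash
python3 st.py
```

```text
9.2167 local [-4.87  0.14 66.2 ] F local [-6.58 -0.81 10.94] rot [[0.997, 0.079, 0.001], [0.079, -0.997, 0.0], [0.001, 0.0, -1.0]]
```

Call:
send_rows([
  {"rotation": [0,0,0],"dp": [0,0,0.025],"gripper": 0},
  {"rotation": [0,0,0],"dp": [0,0,0.05],"gripper": 0},
  {"rotation": [0,0,0],"dp": [0,0,0.05],"gripper": 0},
])

```text
time_s: 9.47
ee_pos: [558.9, 285.8, 65.8]
tool_rot: [-3.139, -0.125, -0.003]
contact_force: [-10.4, -2.2, 18.3]
gripper_width: 0.1
grip_force: 9.8
```

Call:
send_rows([
  {"rotation": [0,0,0],"dp": [0,0,0.025],"gripper": 0},
  {"rotation": [0,0,0],"dp": [0,0,0.05],"gripper": 0},
  {"rotation": [0,0,0],"dp": [0,0,0.05],"gripper": 0},
])

```text
time_s: 9.72
ee_pos: [559.0, 285.8, 65.4]
tool_rot: [-3.139, -0.126, -0.004]
contact_force: [-15.4, -4.3, 23.9]
gripper_width: -0.4
grip_force: 13.8
```

```bash
python3 st.py
```

```text
9.7167 local [-4.7  0.2 65.4] F local [-15.64  -3.06  23.89] rot [[0.997, 0.08, 0.003], [0.08, -0.997, 0.0], [0.003, 0.0, -1.0]]
```

Call:
send_rows([
  {"rotation": [0,0,0],"dp": [0,0,0],"gripper": 0},
  {"rotation": [0,0,0],"dp": [0,0,0],"gripper": 0},
  {"rotation": [0,0,0],"dp": [0,0,0],"gripper": 0},
  {"rotation": [0,0,0],"dp": [0,0,0],"gripper": 0},
  {"rotation": [0,0,0],"dp": [0,0,0],"gripper": 0},
  {"rotation": [0,0,0],"dp": [0,0,0],"gripper": 0},
])

```text
time_s: 10.22
ee_pos: [559.0, 285.8, 65.4]
tool_rot: [-3.139, -0.126, -0.004]
contact_force: [-15.1, -3.8, 25.0]
gripper_width: -0.2
grip_force: 13.8
```

```bash
python3 st.py; python3 - <<'E'
from bench import viewer
from h import *
s=viewer.snapshot("scene")["color"][205:345,185:350]
cv2.imwrite("pics/f.png",cv2.resize(s,None,fx=4,fy=4,interpolation=cv2.INTER_CUBIC))
E
```

```text
10.2167 local [-4.7   0.2  65.39] F local [-15.31  -2.57  25.01] rot [[0.997, 0.08, 0.003], [0.08, -0.997, 0.0], [0.003, -0.0, -1.0]]
```

View pics/f.png

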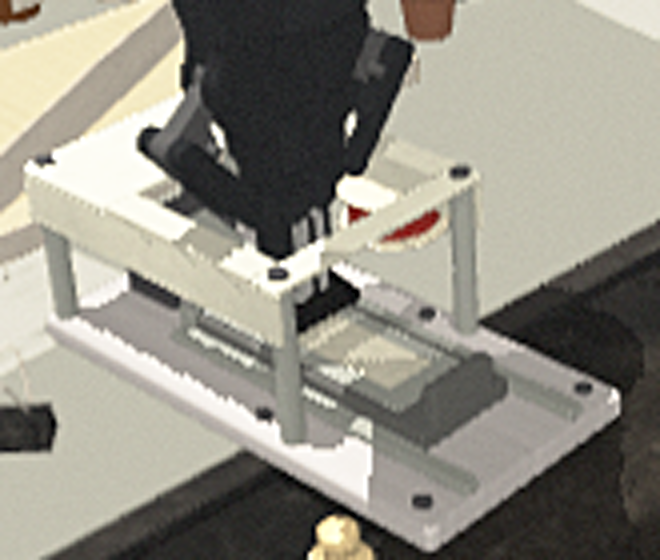

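The view shows the fingers through the window, clear of its edges. The pad is down at about (330, 300) and the carrier is still home at about (465, 395). The force is steady at 25 N, so I'm handing in.

```bash
python3 -c "
from bench import job
print(job.finish_job())"
```

```text
the job is handed in; nothing more can be done
None
```

I pushed the carrier home against its stop, then pressed the lever through the guard window until it hit its end stop, and handed in still holding it down with about 25 N; the push on the carrier peaked at about 45 N at the fingertips, and the verdict was not shown.

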